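# Charge the bead mill

### The job

Get the bead mill ready and start it: pull the push-on red lid off the clear jar and set it upright on the blue pad, use the scoop to move every grinding ball from the steel tray into the jar (never touching a ball with the fingers), then press the lid back on until it is fully home and press the green start button all the way down. Leave the scoop standing back on its grey mat, and do not disturb the other things on the bench.

Things in the scene. Friction and masses are not known exactly. Their poses are not given: they have to be found in the camera images.
- mill: white bench-top bead mill, fixed, 180 (x) x 220 (y) x 50 mm high; origin: centre of its underside. On its top: a clear round jar (outer diameter 80, inner about 70, rim 110 mm above the bench, centred at (+20, +45) mm in the mill's frame, flat clamp ring round its foot) and the start button at (-50, -68) mm.
- jar_mouth (a point): centre of the jar's open rim, 110 mm above the bench; z up. Four sprung steel pins in the jar's wall just below the rim hold the lid's plug; it takes about 7 N, at most 12 N, to pull off or press on.
- jar_floor (a point): centre of the jar's inner floor, 54 mm above the bench, 56 mm below the rim
- lid: red and white push-on lid, 120 g. Origin: centre of its plug's underside; z up. White plug 65 mm across, 20 high, chamfered foot, groove for the pins; red flange 84 mm across from z = 20 to 28; red round knob 26 mm across from z = 28 to 54. Fully home, the flange is on the rim, origin 20 mm below jar_mouth; not snapped in, it stands 6 to 11 mm higher. Off the jar it stands on its plug.
- lid_pad: flat blue pad 130 x 130 x 3 mm, fixed on the bench; origin at the centre of its underside
- scoop: scoop standing flat, 90 g. Origin on its underside; x from open lip to handle, z up. Floor x = -32 (lip) to +20 mm, 44 wide (y), 1.6 thick, holds four to six balls; sides 30 high from x = -12 (41 apart) to +20 (30 apart), back wall at +19. Blue upright handle block 24 (x) x 18 (y) x 105 mm high centred at x = +32, y = 0: grip about 75 mm over the underside, closing along y.
- scoop_lip (a point): middle of the scoop's front lip, on its underside: (-32, 0, 0) mm in the scoop's frame; turns with the scoop
- scoop_mat: flat grey rubber mat 130 x 130 x 3 mm, fixed on the bench, where the scoop belongs; origin at the centre of its underside
- tray: narrow open steel tray, fixed; origin: centre of its underside. Inside 175 mm long (x), 52 wide (y), floor and walls 4 thick, 45 high. Its -x end wall (towards the robot) leans outward 25 degrees, the rest are upright. The balls start within 80 mm of the leaning wall; the scoop fits the tray's width, lip towards -x.
- tray_end (a point): on the tray's inner floor, 4 mm above the bench, middle of the foot of the leaning end wall; axes as the tray's
- ball1: white or cream ceramic grinding ball 16 mm in diameter, 12 g; origin at its centre (axes turn as it rolls). Polished: it stays put on a level floor and rolls down any slope over about 3 degrees. 4 to 7 balls are present.
- ball2: white or cream ceramic grinding ball 16 mm in diameter, 12 g; origin at its centre (axes turn as it rolls). Polished: it stays put on a level floor and rolls down any slope over about 3 degrees. 4 to 7 balls are present.
- ball3: white or cream ceramic grinding ball 16 mm in diameter, 12 g; origin at its centre (axes turn as it rolls). Polished: it stays put on a level floor and rolls down any slope over about 3 degrees. 4 to 7 balls are present.
- ball4: white or cream ceramic grinding ball 16 mm in diameter, 12 g; origin at its centre (axes turn as it rolls). Polished: it stays put on a level floor and rolls down any slope over about 3 degrees. 4 to 7 balls are present.
- ball5: white or cream ceramic grinding ball 16 mm in diameter, 12 g; origin at its centre (axes turn as it rolls). Polished: it stays put on a level floor and rolls down any slope over about 3 degrees. 4 to 7 balls are present.
- ball6: white or cream ceramic grinding ball 16 mm in diameter, 12 g; origin at its centre (axes turn as it rolls). Polished: it stays put on a level floor and rolls down any slope over about 3 degrees. 4 to 7 balls are present.
- ball7: white or cream ceramic grinding ball 16 mm in diameter, 12 g; origin at its centre (axes turn as it rolls). Polished: it stays put on a level floor and rolls down any slope over about 3 degrees. 4 to 7 balls are present.
- start (a joint): travel of the green start button, 0 up to 0.006 m fully down; sprung, about 5 N
- start_top (a point): centre of the green button's top face (28 mm in diameter), about 68 mm above the bench; it is pressed straight down
- dish_pink: closed petri dish 90 mm wide on the bench; a bystander, to be left alone
- flask: amber bottle 52 mm wide, 120 mm high; a bystander, to be left alone
- marker: marker pen lying on the bench, about 130 mm long; a bystander, to be left alone
- spatula: spatula 160 mm long lying on the bench; a bystander, to be left alone
- slidebox: yellow slide box 80 x 100 x 35 mm; a bystander, to be left alone
Not all that is in view belongs to the job. Leave any pink look-alike of the scoop alone. Several things have the shape of the lid; the one meant has the colours described above.

How it is judged:
By the outcome, as a careful person would: the job done as asked, in the order asked, and still so for the second after the job is handed in, with the robot touching nothing.
Of ball1, ball2, ball3, ball4, ball5, ball6, ball7 only 4 to 7 are there at a start; the rules pass over those that are not, and their reading is None.
At some moment in a run one of lid, scoop may be knocked a few centimetres aside while the robot is not near it.
It also fails if it takes over 210 s, if anything falls off the work surface, if the arm or the gripper's body presses on something with over 40 N, if the wrist force passes 120 N, or if a joint passes its speed limit or range.

### The arm

A 6-joint arm with a two-finger parallel gripper is mounted at the origin on the work surface. World frame = base frame: x ahead of the robot, y to its left, z up, the work surface at z = 0. Lengths are in m, angles in degrees, forces in N, time in s.
With the tool pointing down it reaches from about 0.35 to 0.875 m from the base axis. Payload 4.2 kg.
Tool frame: the origin (TCP) lies midway between the tips of the shut fingers; the grasp point (between the pads) lies 19 mm behind it; z points along the fingers, y is the line along which they close (so a half turn about z gives the same grasp; the last joint's range is limited). The gripper opens to 87 mm and grips with 3 to 60 N. Pads are 19 mm wide; open, the fingers measure 117 mm over their backs; the gripper's body (75 mm by 190 mm) begins 51 mm behind the grasp point.
Start: joints at [-49.526, 22.042, 0.453, 0, -68.411, -14.817], TCP at [0.271, -0.563, 0.223] pointing down, gripper open.
Joint ranges: [-179.83, 179.83], [-69.29, 118.12], [-61.27, 80.66], [-181.25, 117.63], [-171.15, -9.14], [-177.46, 177.46]. Speed limits (degrees/s): [159.86, 159.86, 180, 180, 180, 180].

### API

Orientations are given as [roll, pitch, yaw] about the fixed x, y, z axes, in that order (R = Rz(yaw) Ry(pitch) Rx(roll)).
In Python, from workcell import env gives the robot as it stands. The module is installed in compiled form; this text tells all that it offers. Calls block until the motion is done:
- env.goto(position, orientation): joint-space move of the TCP to a pose.
- env.move_straight(position, rotation=None, rate=0.15, force_limit=None): straight line of the TCP; rotation=None keeps the orientation; rate is the mean speed in m/s. With force_limit (N) it stops when the force on the tool has changed by that much, and returns True; else False.
- env.set_joints(angles): joint-space move.
- env.gripper_to(opening, grasp_force=None): opening from 0.0 (shut) to 1.0 (fully open); grasp_force is the grip in N (None keeps the last); returns when the fingers have stopped.
- env.dwell(seconds).
- env.inverse_kinematics(position, orientation): joint angles nearest the present ones, or None.
- env.read_state(): the state.
- env.grab_frame(name): name is "side" or "top" or "wrist"; returns a dict with "image" (480x640x3 uint8, blue, green, red), "fx", "fy", "cx", "cy" (pixels), "position" and "orientation" of the camera in the world. Camera axes: x right, y up, looking along -z (the intrinsics and any distortion apply to the point x, -y, -z); pixel columns grow to the right and rows downward; lengths in m; the calibration is good to about 2 mm. A picture is of the moment at which its call begins. There is no depth.
A pose or a line that the arm cannot do raises env.Unreachable and nothing moves.
- env.close_job(): hands the job in; it is judged then, once.
Trained networks look in a picture, given as the dict that the camera call returned (one of the last four; its "shot" number tells which), for a name from the list of things; names that differ only in an ending like _2 or _b are one class to them, and where a whole thing is asked for, a point or a joint stands for the part that bears it (a point fixed in the world has none). Each returns a list of dicts, best first, with "score" (0 to 1); they miss things now and then, are a little off and sometimes report something else, mostly with a low value. They report only what shows in the picture. A call takes as long as a camera call. They do not tell look-alikes from the thing itself.
- env.search_frame(picture, thing): "xyz" ([x, y, z] in m, in world coordinates, good to about 4 mm: the middle of the surface that is visible of it).
- env.trace(picture, thing): "mask" (480x640 bool, what is visible of it).
The state is a dict: "clock": time; "joint_positions": joint angles; "qvel": joint speeds; "joint_torque": joint torques, N m; "position": TCP position; "tool_rot": TCP orientation; "force": force on the tool from outside, world axes, zero at the start; "wrist_torque": the same for the moment, N m; "opening": opening from 0.0 (shut) to 1.0 (fully open); "finger_force": force on a finger pad.
Only numpy, scipy, OpenCV 4.12 (cv2) and the standard library are available. Lean on these libraries where they do the work, as an engineer would, in place of code of your own. Each camera call takes 0.05 s, during which the arm holds its last target. There are 200 camera calls.

## Working session

There is one attempt and no reset: what is moved stays moved. The work goes in short steps, each a Python script; the robot and the scene stay as the last script left them, time stands still between calls to the robot, and variables do not carry over. Pictures are saved under pics/ and viewed, at most 18 in all, crops included, and the job is handed in when it is done.

```bash
mkdir -p pics
cat > h.py <<'E'
import numpy as np, cv2
from scipy.spatial.transform import Rotation as R
from workcell import env
def Rm(o): return R.from_euler('xyz',o,degrees=True).as_matrix()
def camR(f):
    o=np.array(f["orientation"],float)
    return o if o.shape==(3,3) else Rm(o)
def pix2z(f,u,v,z):
    d=camR(f)@np.array([(u-f["cx"])/f["fx"],-(v-f["cy"])/f["fy"],-1]); p=np.array(f["position"])
    return p+d*(z-p[2])/d[2]
def proj(f,P):
    q=camR(f).T@(np.array(P)-f["position"]); return np.array([f["cx"]+f["fx"]*q[0]/-q[2], f["cy"]-f["fy"]*q[1]/-q[2]])
def st(): 
    s=env.read_state(); print({k:np.round(s[k],3).tolist() for k in("clock","position","tool_rot","force","opening","finger_force")}); return s
E
python3 - <<'E'
from h import *
st()
for n in("top","side"):
    f=env.grab_frame(n); cv2.imwrite(f"pics/{n}0.png",f["image"])
    print(n,{k:v for k,v in f.items() if k!="image"})
    for t in("mill","lid","lid_pad","scoop","scoop_mat","tray","ball1","start","dish_pink","flask","marker","spatula","slidebox"):
        print(t,[(np.round(d["xyz"],3).tolist(),round(d["score"],2),np.round(proj(f,d["xyz"])).tolist()) for d in env.search_frame(f,t) if d["score"]>.2])
E
```

```text
{'clock': 0.0, 'position': [0.27, -0.563, 0.221], 'tool_rot': [179.873, -0.004, -154.356], 'force': [-0.584, 0.296, -0.338], 'opening': 1.001, 'finger_force': 0.0}
top {'fx': 482.6586036976198, 'fy': 482.6586036976198, 'cx': 311.3001369498499, 'cy': 243.54823261593674, 'position': array([0.48861552, 0.09734715, 1.21544414]), 'orientation': array([  4.12327596,  -0.22763988, -90.41048864]), 'shot': 1}
mill [([0.566, -0.275, 0.054], 0.83, [463.0, 245.0])]
lid [([0.598, -0.214, 0.121], 0.97, [446.0, 229.0]), ([0.397, -0.274, 0.026], 0.69, [462.0, 315.0])]
lid_pad [([0.51, 0.026, 0.003], 0.65, [338.0, 269.0])]
scoop [([0.509, 0.367, 0.005], 0.94, [202.0, 271.0]), ([0.516, 0.513, 0.004], 0.61, [143.0, 268.0])]
scoop_mat [([0.521, 0.337, 0.004], 0.61, [214.0, 266.0])]
tray [([0.517, 0.183, 0.003], 0.57, [275.0, 267.0])]
ball1 []
start []
dish_pink [([0.734, -0.076, 0.017], 0.65, [378.0, 180.0]), ([0.66, 0.447, 0.035], 0.27, [167.0, 210.0]), ([0.398, -0.12, 0.014], 0.26, [398.0, 315.0])]
flask [([0.396, -0.118, 0.019], 0.64, [397.0, 316.0]), ([0.75, -0.258, 0.08], 0.63, [457.0, 168.0]), ([0
[... 893 characters left out ...]
, 471.0])]
scoop_mat [([0.504, 0.359, -0.002], 0.63, [300.0, 399.0])]
tray [([0.516, 0.171, 0.022], 0.69, [326.0, 315.0]), ([0.536, -0.325, 0.071], 0.44, [381.0, 152.0])]
ball1 [([0.483, 0.174, 0.014], 0.39, [341.0, 322.0]), ([0.534, -0.326, 0.068], 0.21, [382.0, 153.0])]
start [([0.536, -0.325, 0.067], 0.43, [381.0, 153.0])]
dish_pink [([0.725, -0.077, 0.014], 0.82, [278.0, 216.0])]
flask [([0.753, -0.251, 0.062], 0.86, [292.0, 155.0]), ([0.514, 0.38, 0.019], 0.29, [291.0, 402.0])]
marker [([0.395, -0.117, 0.015], 0.69, [415.0, 236.0])]
spatula [([0.712, 0.322, 0.001], 0.91, [211.0, 353.0])]
slidebox [([0.65, 0.458, 0.034], 0.71, [206.0, 412.0]), ([0.504, 0.359, -0.0], 0.4, [300.0, 399.0])]
```

View pics/top0.png

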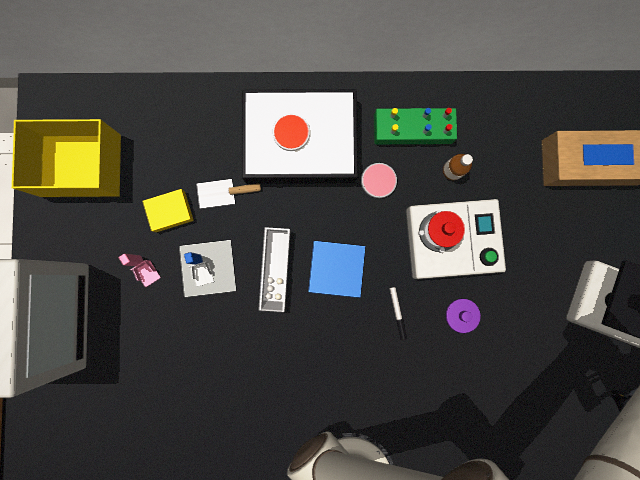

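View pics/side0.png

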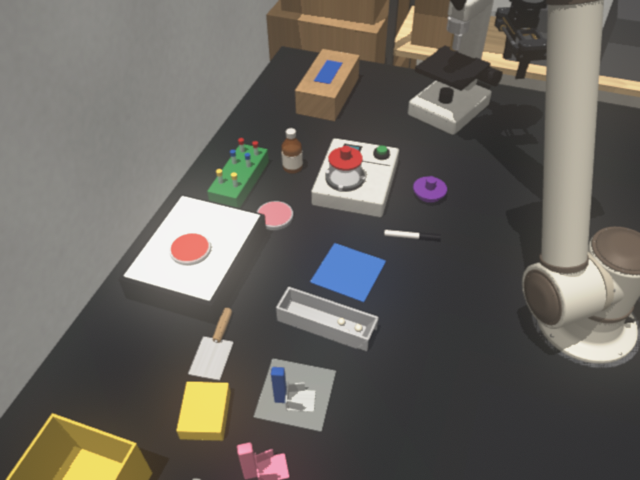

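The top view shows these candidates for the lid:
- Red and white lid on the jar at (446,229). This one matches the description.
- Purple look-alike at (463,316).
- Flat red disc on the white box at (291,132).

For the scoop, the blue-handled one on the grey mat at (200,268) matches, and the pink one at (143,268) is the look-alike. The tray is at (275,270) with its balls near the robot end, and the blue pad is at (338,269). Next I'll check close up.

Run:
```python
from h import *
import pickle
ims=[];D={}
for n,(x,y) in dict(mill=(.54,-.25),pad=(.45,.03),tray=(.45,.18),scoop=(.45,.36)).items():
    try: env.goto([x,y,.36],[180,0,180])
    except env.Unreachable: print("unreach",n); continue
    f=env.grab_frame("wrist"); D[n]=f; ims.append(f["image"])
    print(n,np.round(f["position"],3),np.round(f["orientation"],1),f["fx"])
    for t in("lid","start","scoop","tray","ball1","lid_pad","scoop_mat"):
        r=[(np.round(d["xyz"],3).tolist(),round(d["score"],2),np.round(proj(f,d["xyz"])).tolist()) for d in env.search_frame(f,t) if d["score"]>.25]
        if r: print(' ',t,r)
pickle.dump(D,open("D.pkl","wb"))
while len(ims)<4: ims.append(ims[0]*0)
m=np.vstack([np.hstack(ims[:2]),np.hstack(ims[2:])]); cv2.imwrite("pics/m1.png",cv2.resize(m,(800,600),interpolation=cv2.INTER_AREA)); st()
```

```text
mill [ 0.472 -0.252  0.522] [-14.4   0.   89.9] 385.41223966119145
  lid [([0.594, -0.214, 0.119], 0.91, [350.0, 255.0]), ([0.395, -0.274, 0.03], 0.56, [297.0, 73.0])]
  start [([0.538, -0.335, 0.066], 0.94, [246.0, 197.0])]
  tray [([0.549, 0.152, 0.018], 0.64, [622.0, 200.0])]
  lid_pad [([0.513, 0.029, 0.0], 0.57, [525.0, 171.0])]
pad [0.383 0.028 0.523] [-14.5   0.   89.9] 385.41223966119145
  lid [([0.395, -0.267, 0.027], 0.84, [80.0, 150.0]), ([0.394, -0.122, 0.014], 0.74, [198.0, 149.0]), ([0.497, 0.186, 0.016], 0.4, [432.0, 227.0])]
  start [([0.531, -0.333, 0.068], 0.61, [24.0, 263.0]), ([0.524, -0.218, 0.049], 0.34, [123.0, 254.0])]
  scoop [([0.515, 0.367, 0.018], 0.92, [565.0, 240.0])]
  tray [([0.514, 0.032, -0.003], 0.56, [318.0, 236.0])]
  ball1 [([0.444, 0.176, 0.016], 0.65, [428.0, 188.0]), ([0.464, 0.194, 0.016], 0.65, [440.0, 203.0])]
  lid_pad [([0.515, 0.029, 0.001], 0.75, [316.0, 237.0]), ([0.444, 0.178, 0.015], 0.53, [429.0, 187.0])]
  scoop_mat [([0.5, 0.334, 0.004], 0.87, [537.0, 227.0]), ([0.48, 0.173, 0.015], 0.52, [423.0, 215.0])]
tray [0.383 0.179 0.522] 
[... 401 characters left out ...]
0.1  90. ] 385.41223966119145
  scoop [([0.517, 0.366, 0.004], 0.87, [321.0, 240.0]), ([0.52, 0.512, 0.011], 0.69, [427.0, 243.0]), ([0.464, 0.196, 0.018], 0.26, [192.0, 204.0])]
  tray [([0.5, 0.17, 0.011], 0.67, [176.0, 229.0])]
  ball1 [([0.5, 0.172, 0.014], 0.64, [177.0, 229.0]), ([0.461, 0.195, 0.02], 0.43, [191.0, 202.0])]
  lid_pad [([0.504, 0.03, -0.001], 0.86, [80.0, 230.0]), ([0.444, 0.177, 0.016], 0.72, [177.0, 188.0]), ([0.519, 0.367, 0.007], 0.5, [322.0, 242.0])]
  scoop_mat [([0.512, 0.34, 0.003], 0.97, [302.0, 236.0])]
{'clock': 7.133, 'position': [0.45, 0.359, 0.36], 'tool_rot': [179.969, 0.025, 179.947], 'force': [0.339, 0.197, -0.068], 'opening': 0.999, 'finger_force': 0.0}
```

View pics/m1.png

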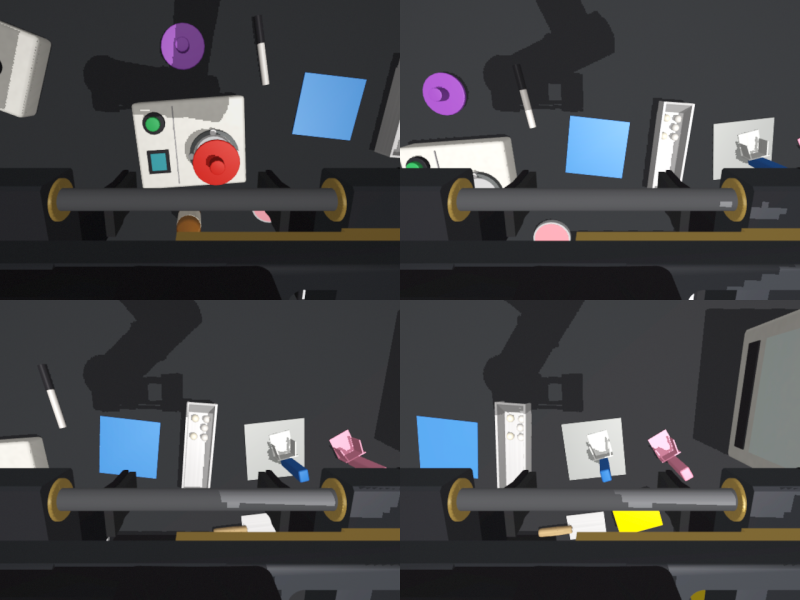

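The close view confirms the red and white lid on the jar, at (217,163) in panel 1. The balls are in the near end of the tray, and the blue-handled scoop is on the mat with the pink one beyond it. Next I'll take closer frames to get precise poses.

Run:
```python
from h import *
import pickle
D={};ims=[]
for n,p in dict(scoop=(.43,.35,.22),tray=(.42,.18,.20),mill=(.50,-.24,.25)).items():
    env.goto(list(p),[180,0,180]); f=env.grab_frame("wrist"); D[n]=f
    print(n,np.round(f["position"],3),np.round(f["orientation"],1)); cv2.imwrite(f"pics/c_{n}.png",f["image"])
f=env.grab_frame("top"); D["top"]=f
pickle.dump(D,open("D2.pkl","wb"))
a=D["scoop"]["image"][80:400,120:520];b=D["tray"]["image"][20:340,140:540]
cv2.imwrite("pics/m2.png",np.hstack([a,b]))
for f in (D["mill"],D["top"]):
    hsv=cv2.cvtColor(f["image"],cv2.COLOR_BGR2HSV)
    red=(((hsv[...,0]<5)|(hsv[...,0]>175))&(hsv[...,1]>170)&(hsv[...,2]>60)).astype('u1')
    n,l,s,c=cv2.connectedComponentsWithStats(red)
    for i in range(1,n):
        if s[i,4]>150: print("red",s[i],pix2z(f,*c[i],.118).round(4), [pix2z(f,u,v,.118).round(4)[:2].tolist() for u,v in((s[i,0],c[i][1]),(s[i,0]+s[i,2],c[i][1]),(c[i][0],s[i,1]),(c[i][0],s[i,1]+s[i,3]))])
    bl=((abs(hsv[...,0].astype(int)-107)<8)&(hsv[...,1]>100)&(hsv[...,2]>100)).astype('u1')
    for ct in cv2.findContours(bl,0,2)[0]:
        if cv2.contourArea(ct)>800:
            r=cv2.minAreaRect(ct); P=[pix2z(f,*q,.003)[:2] for q in cv2.boxPoints(r)]; print("pad",np.mean(P,0).round(4),np.round(P,3).tolist())
    gr=((abs(hsv[...,0].astype(int)-62)<14)&(hsv[...,1]>150)&(hsv[...,2]>60)).astype('u1')
    n,l,s,c=cv2.connectedComponentsWithStats(gr)
    for i in range(1,n):
        if s[i,4]>60: print("green",s[i],pix2z(f,*c[i],.068).round(4))
```

```text
scoop [0.363 0.349 0.384] [-14.6  -0.1  90. ]
tray [0.353 0.179 0.364] [-14.6  -0.1  89.9]
mill [ 0.433 -0.241  0.412] [-14.4   0.   90. ]
red [ 293  337   97   34 3042] [ 0.6091 -0.2182  0.118 ] [[0.6091, -0.2593], [0.6091, -0.1765], [0.594, -0.2184], [0.6265, -0.2178]]
pad [0.5137 0.0298] [[0.571, -0.044], [0.439, -0.044], [0.455, 0.098], [0.59, 0.11]]
green [198 242  31  30 724] [ 0.5386 -0.336   0.068 ]
red [432 211  31  13 225] [ 0.6271 -0.2201  0.118 ] [[0.6273, -0.1846], [0.6269, -0.2557], [0.6404, -0.2204], [0.6104, -0.2196]]
pad [0.5127 0.029 ] [[0.456, 0.102], [0.584, 0.087], [0.57, -0.044], [0.441, -0.029]]
pad [ 0.8005 -0.669 ] [[0.827, -0.606], [0.826, -0.735], [0.774, -0.732], [0.775, -0.604]]
green [ 374  108   83   35 2222] [ 0.8599 -0.1595  0.068 ]
```

View pics/m2.png

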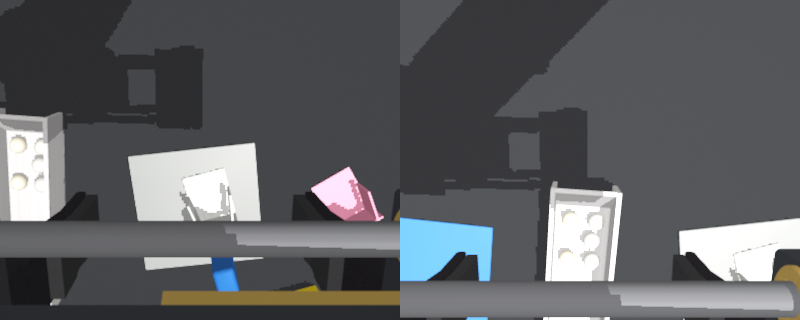

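View pics/c_mill.png

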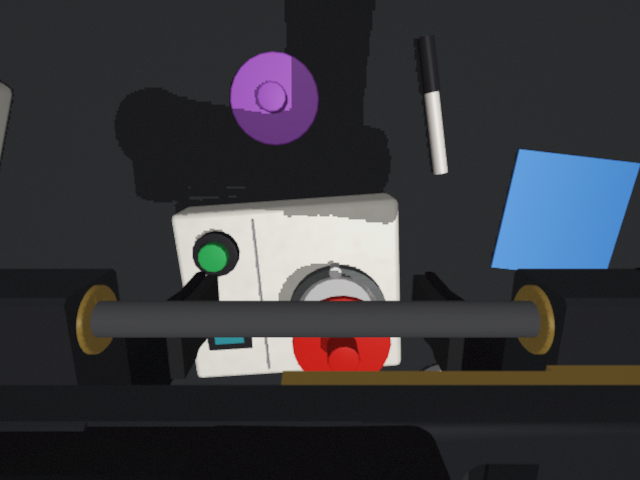

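Five balls are visible in the tray, at crop positions (568,219), (596,219), (590,239), (568,257) and (589,261). The scoop's lip edge runs from (183,181) to (225,168), so its yaw is about +16°. I'll fit the lid and then pull it.

```bash
cat >> h.py <<'E'
from scipy.optimize import least_squares
def red_circle(f,zt,near,col="red",r=.042):
    hsv=cv2.cvtColor(f["image"],cv2.COLOR_BGR2HSV).astype(int)
    m=(((hsv[...,0]<6)|(hsv[...,0]>174))&(hsv[...,1]>150)&(hsv[...,2]>50)).astype('u1')
    n,l,s,c=cv2.connectedComponentsWithStats(m); u=proj(f,near)
    i=min([i for i in range(1,n) if s[i,4]>200],key=lambda i:np.hypot(*(c[i]-u)))
    ct=max(cv2.findContours((l==i).astype('u1'),0,cv2.CHAIN_APPROX_NONE)[0],key=len)[:,0]
    P=np.array([pix2z(f,a,b,zt)[:2] for a,b in cv2.convexHull(ct)[:,0]])
    q=least_squares(lambda q:np.hypot(*(P-q[:2]).T)-q[2],[*P.mean(0),r],loss='soft_l1',f_scale=.001)
    return q.x.round(4),np.abs(q.fun).max().round(4)
E
python3 - <<'E'
from h import *
import pickle
D=pickle.load(open("D.pkl","rb"))
print(red_circle(D["mill"],.118,(.595,-.212,.118)))
env.goto([.50,-.05,.30],[180,0,180])
for n in("top","side"):
    print(n,red_circle(env.grab_frame(n),.118,(.595,-.212,.118)))
env.goto([.595,-.213,.26],[180,0,180])
for n in("wrist","top"):
    f=env.grab_frame(n); print(red_circle(f,.118,(.595,-.212,.118))); cv2.imwrite(f"pics/l_{n}.png",f["image"])
# tray view
env.goto([.47,.18,.24],[180,0,180]); f=env.grab_frame("wrist"); pickle.dump(f,open("Dt.pkl","wb")); a=f["image"]
env.goto([.535,.35,.25],[180,0,180]); f=env.grab_frame("wrist"); pickle.dump(f,open("Ds.pkl","wb")); b=f["image"]
cv2.imwrite("pics/m3.png",np.hstack([cv2.resize(x[60:310,210:410],(400,500),interpolation=cv2.INTER_CUBIC) for x in(a,b)])); st()
E
```

```text
(array([ 0.6002, -0.2185,  0.0413]), np.float64(0.0011))
top (array([ 0.6   , -0.2157,  0.0409]), np.float64(0.0035))
side (array([ 0.6001, -0.2175,  0.04  ]), np.float64(0.0053))
(array([ 0.5997, -0.2182,  0.0411]), np.float64(0.0004))
(array([0.8293, 0.1383, 0.0386]), np.float64(0.0006))
{'clock': 14.45, 'position': [0.535, 0.349, 0.25], 'tool_rot': [-179.963, -0.027, 179.934], 'force': [0.403, -0.535, -0.52], 'opening': 0.999, 'finger_force': 0.0}
```

View pics/m3.png

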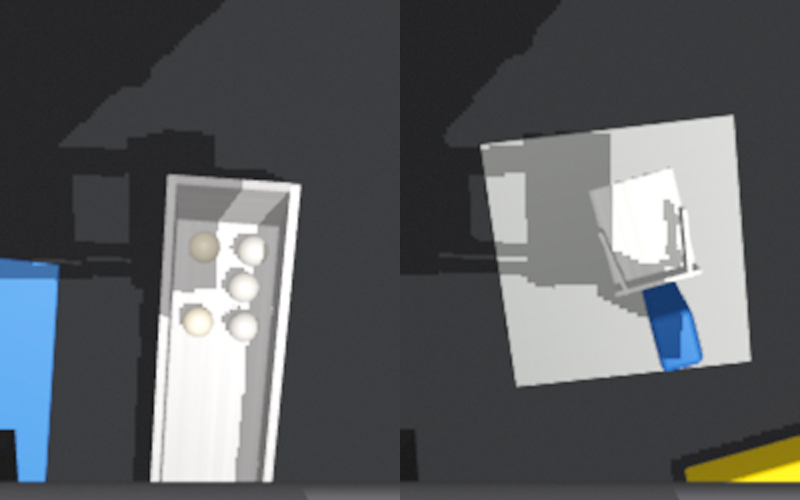

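The left panel shows the tray with exactly five balls, and the foot of the leaning wall runs from (178,217) to (280,227). In the right panel the scoop lip corners are at (590,190) and (670,168), the mat is around it, and the handle top is near (683,340).

Run:
```python
from h import *
import pickle
t=pickle.load(open("Dt.pkl","rb"));s=pickle.load(open("Ds.pkl","rb"))
P=lambda f,x,y,z:pix2z(f,210+x/2,60+y/2,z)[:2]
foot=[P(t,178,217,.004),P(t,280,227,.004)];print("foot",np.round(foot,4),np.mean(foot,0).round(4),np.degrees(np.arctan2(*(foot[0]-foot[1])))) 
rim=[P(t,167,175,.045),P(t,300,185,.045)];print("rim",np.round(rim,4),np.mean(rim,0).round(4))
w=[P(t,300,185,.045),P(t,272,480,.045)];print("R wall",np.round(w,4),np.degrees(np.arctan2(w[1][1]-w[0][1],w[1][0]-w[0][0])))
w=[P(t,167,175,.045),P(t,151,480,.045)];print("L wall",np.round(w,4),np.degrees(np.arctan2(w[1][1]-w[0][1],w[1][0]-w[0][0])))
for b in((204,247),(252,250),(243,288),(198,321),(243,326)): print("ball",P(t,*b,.012).round(4))
lip=[P(s,190,190,.0045),P(s,270,168,.0045)];d=lip[1]-lip[0];print("lip",np.mean(lip,0).round(4),np.linalg.norm(d),"yaw",np.degrees(np.arctan2(-d[0],d[1])))
yaw=np.arctan2(-d[0],d[1]);o=np.mean(lip,0)+.032*np.array([np.cos(yaw),np.sin(yaw)]);print("scoop o",o.round(4))
bk=[P(s,216,296,.0345),P(s,301,272,.0345)];print("back wall top ctr",np.mean(bk,0).round(4), "pred",(o+.02*np.array([np.cos(yaw),np.sin(yaw)])).round(4))
print("handle far-top corners",[P(s,*q,.108).round(4) for q in((265,370),(302,358))],"pred ctr",(o+.044*np.array([np.cos(yaw),np.sin(yaw)])).round(4))
m=[P(s,*q,.003) for q in((82,145),(333,115),(350,360),(118,386))];print("mat",np.round(m,4).tolist(),np.mean(m,0).round(4))
# lid
env.gripper_to(1.0,40)
env.goto([.600,-.2178,.20],[180,0,180]); print(env.move_straight([.600,-.2178,.1225],rate=.08,force_limit=8)); st()
env.gripper_to(0,40); st()
cv2.imwrite("pics/g.png",env.grab_frame("side")["image"])
```

```text
foot [[0.4313 0.1618]
 [0.4365 0.2139]] [0.4339 0.1879] -174.39680274979537
rim [[0.4097 0.1587]
 [0.4142 0.2189]] [0.4119 0.1888]
R wall [[0.4142 0.2189]
 [0.5581 0.209 ]] -3.970450041939589
L wall [[0.4097 0.1587]
 [0.558  0.1485]] -3.9568604612600247
ball [0.4457 0.1751]
ball [0.4473 0.1993]
ball [0.4666 0.195 ]
ball [0.4838 0.1719]
ball [0.4865 0.1951]
lip [0.4771 0.3576] 0.042596875507245544 yaw 14.942196798151022
scoop o [0.508  0.3658]
back wall top ctr [0.5269 0.3712] pred [0.5273 0.371 ]
handle far-top corners [array([0.5508, 0.3699]), array([0.5458, 0.3849])] pred ctr [0.5505 0.3772]
mat [[0.46, 0.2819], [0.4456, 0.4097], [0.5738, 0.4239], [0.5886, 0.2963]] [0.517 0.353]
False
{'clock': 17.842, 'position': [0.6, -0.218, 0.123], 'tool_rot': [-179.979, 0.081, -179.994], 'force': [-0.487, -0.166, 0.735], 'opening': 0.998, 'finger_force': 0.0}
{'clock': 18.875, 'position': [0.6, -0.218, 0.122], 'tool_rot': [179.988, -0.002, -180.0], 'force': [0.549, 0.9, 0.634], 'opening': 0.289, 'finger_force': 40.611}
```

Run:
```python
from h import *
env.move_straight([.600,-.2178,.150],rate=.03); st()
env.move_straight([.600,-.2178,.22],rate=.15)
print("open",env.read_state()["opening"])
env.move_straight([.513,.029,.20],rate=.25)
env.move_straight([.513,.029,.055],rate=.15)
print(env.move_straight([.513,.029,.030],rate=.02,force_limit=4)); s=st()
env.gripper_to(1.0); env.move_straight([.513,.029,.2],rate=.2); st()
f=env.grab_frame("side");cv2.imwrite("pics/s2.png",f["image"][100:400,200:500])
print(red_circle(f,.031,(.513,.029,.031)))
f=env.grab_frame("wrist"); print(red_circle(f,.031,(.513,.029,.031)))
```

```text
{'clock': 19.992, 'position': [0.6, -0.218, 0.15], 'tool_rot': [179.992, -0.031, 179.998], 'force': [0.15, 0.086, -0.278], 'opening': 0.287, 'finger_force': 40.6}
open 0.2872195616861188
True
{'clock': 23.842, 'position': [0.513, 0.029, 0.035], 'tool_rot': [-179.972, -0.044, -179.975], 'force': [-0.831, 0.503, 3.546], 'opening': 0.287, 'finger_force': 40.707}
{'clock': 26.025, 'position': [0.512, 0.029, 0.199], 'tool_rot': [-179.942, -0.28, 179.963], 'force': [-0.123, 0.842, -0.113], 'opening': 0.999, 'finger_force': 0.0}
(array([0.5135, 0.0283, 0.0404]), np.float64(0.0023))
(array([0.5129, 0.0273, 0.0411]), np.float64(0.0003))
```

View pics/s2.png

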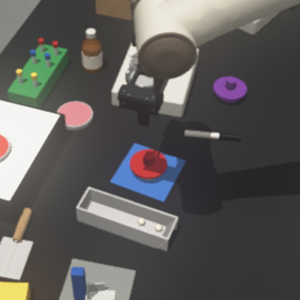

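The lid stands upright in the middle of the blue pad, at (149,163) in the crop. Next I'll check that the scoop hasn't moved and grasp it.

```bash
cat >> h.py <<'E'
RT=R.from_euler('xyz',[180,0,180],degrees=True)
def tcp(o,yaw,pitch=0):
    """scoop origin o, yaw, lip-down pitch (deg) -> TCP pos, rpy. lip down = x axis up."""
    Rs=R.from_euler('xyz',[0,-pitch,yaw],degrees=True)
    return (np.array(o)+Rs.apply([.032,0,.056])).tolist(),(Rs*RT).as_euler('xyz',degrees=True).tolist()
def tcp_lip(lip,yaw,pitch=0):
    Rs=R.from_euler('xyz',[0,-pitch,yaw],degrees=True)
    return tcp(np.array(lip)-Rs.apply([-.032,0,0]),yaw,pitch)
E
python3 - <<'E'
from h import *
import pickle
env.goto([.535,.35,.25],[180,0,180]); f=env.grab_frame("wrist"); s=pickle.load(open("Ds.pkl","rb"))
d=cv2.absdiff(f["image"],s["image"])[100:300,210:410].max(2); print("changed px",(d>40).sum())
p,o=tcp([.508,.3658,.003],15); print(p,o)
env.goto([p[0],p[1],.18],o); env.move_straight([p[0],p[1],.125],rate=.1)
f=env.grab_frame("wrist"); cv2.imwrite("pics/sg.png",f["image"])
print(env.move_straight(p,rate=.08,force_limit=5)); st()
env.gripper_to(0,10); st(); env.gripper_to(0,40); st()
E
```

```text
changed px 219
[0.5389096264412502, 0.3740822094432807, 0.059000000000000004] [-180.0, 0.0, -165.00000000000003]
False
{'clock': 29.533, 'position': [0.539, 0.374, 0.06], 'tool_rot': [179.973, 0.064, -164.991], 'force': [-0.376, 0.434, 1.419], 'opening': 1.0, 'finger_force': 0.0}
{'clock': 30.65, 'position': [0.539, 0.374, 0.059], 'tool_rot': [-179.996, -0.016, -165.004], 'force': [0.555, 0.458, -0.628], 'opening': 0.209, 'finger_force': 10.0}
{'clock': 30.867, 'position': [0.539, 0.374, 0.059], 'tool_rot': [-179.991, -0.017, -165.003], 'force': [-0.114, 0.736, -1.3], 'opening': 0.205, 'finger_force': 40.0}
```

```bash
cat >> h.py <<'E'
TY=-4.2; TF=np.array([.434,.188]); TD=np.array([np.cos(np.radians(TY)),np.sin(np.radians(TY))])
def lip_at(s,z): return [*(TF+s*TD),z]
E
python3 - <<'E'
from h import *
p,o=tcp([.508,.3658,.08],15); env.move_straight(p,rate=.1)
env.goto(*tcp_lip(lip_at(.088,.08),TY)); print(env.read_state()["opening"])
p,o=tcp_lip(lip_at(.088,.012),TY,1); env.move_straight(p,o,rate=.1); st()
f=env.grab_frame("top"); cv2.imwrite("pics/t5.png",cv2.resize(f["image"][200:340,190:390],(800,560),interpolation=cv2.INTER_CUBIC))
E
```

```text
0.20249367443871588
{'clock': 33.425, 'position': [0.585, 0.178, 0.07], 'tool_rot': [179.971, 1.069, 175.855], 'force': [-0.141, 0.028, -0.645], 'opening': 0.205, 'finger_force': 40.0}
```

View pics/t5.png

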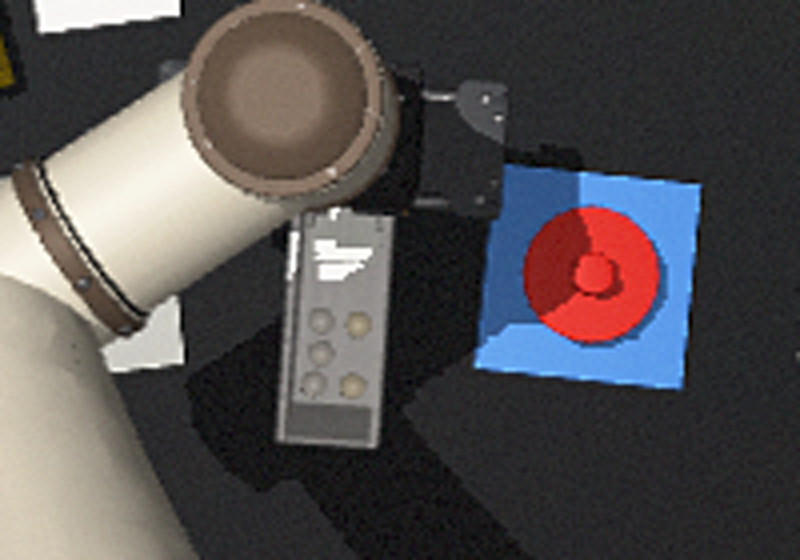

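The scoop hangs centred in the tray behind the five balls, which are at (320,320), (357,323), (320,353), (313,384) and (352,386). Next is lowering and sweeping.

```bash
cat > scoopit.py <<'E'
from h import *
p,o=tcp_lip(lip_at(.088,.002),TY,1); print("down",env.move_straight(p,o,rate=.02,force_limit=2.5)); s=st()
dz=s["position"][2]-p[2]; z0=.002+dz+.0003; print("lip z",z0)
p,o=tcp_lip(lip_at(-.004,z0),TY,1)
hit=env.move_straight(p,o,rate=.03,force_limit=9); s=st()
sl=-.004+np.dot(np.array(s["position"][:2])-p[:2],TD); print("hit",hit,"lip s",sl)
env.dwell(.2)
for ph in (5,10,15):
    h=.076*np.sin(np.radians(ph))+.001
    p,o=tcp_lip(lip_at(sl+.0005-.45*h,z0+h),TY,-ph); env.move_straight(p,o,rate=.05); 
st()
p,o=tcp_lip(lip_at(sl-.45*h+.004,z0+.030),TY,-18); env.move_straight(p,o,rate=.05)
p,o=tcp_lip(lip_at(sl-.45*h+.02,.10),TY,-18); env.move_straight(p,o,rate=.08); st()
p,o=tcp_lip(lip_at(.12,.14),TY,-18); env.move_straight(p,o,rate=.15)
for n in("top","side"): cv2.imwrite(f"pics/{n}_sc.png",env.grab_frame(n)["image"])
E
python3 scoopit.py; python3 -c "
import cv2,numpy as np
a=cv2.imread('pics/top_sc.png')[215:335,220:340];b=cv2.imread('pics/side_sc.png')[230:380,240:390]
cv2.imwrite('pics/m6.png',np.hstack([cv2.resize(x,(400,400),interpolation=cv2.INTER_CUBIC) for x in(a,b)]))"
```

```text
down True
{'clock': 33.925, 'position': [0.585, 0.177, 0.061], 'tool_rot': [179.999, 1.02, 175.799], 'force': [0.189, 0.093, 3.241], 'opening': 0.203, 'finger_force': 40.0}
lip z 0.0039525747564489976
{'clock': 36.642, 'position': [0.496, 0.184, 0.061], 'tool_rot': [179.979, 1.169, 175.911], 'force': [1.151, -0.712, 0.517], 'opening': 0.204, 'finger_force': 40.0}
hit True lip s -0.0006866184065039528
{'clock': 37.617, 'position': [0.5, 0.183, 0.062], 'tool_rot': [-179.963, -14.982, 175.753], 'force': [1.212, -0.067, -1.819], 'opening': 0.202, 'finger_force': 39.999}
{'clock': 38.917, 'position': [0.521, 0.181, 0.133], 'tool_rot': [-179.969, -18.075, 175.78], 'force': [-0.876, -0.317, -1.74], 'opening': 0.2, 'finger_force': 39.999}
```

View pics/m6.png

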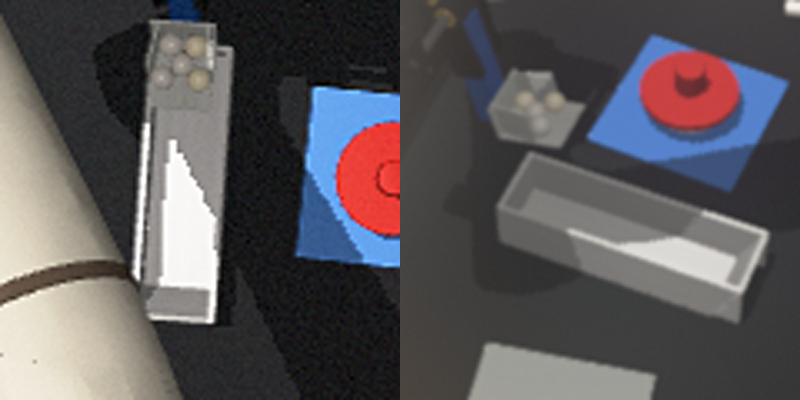

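All five balls are in the scoop, seen in both views, and the tray is empty. Next I'll carry them to the jar and pour.

```bash
cat > pour.py <<'E'
from h import *
J=np.array([.600,-.2178]); Y=-15; D=np.array([np.cos(np.radians(Y)),np.sin(np.radians(Y))])
def jl(off,z,pt): return tcp_lip([*(J+off*D),z],Y,pt)
steps=[(.018,.117,0),(.018,.116,4),(.018,.116,8),(.018,.115,14),(.016,.114,22),(.012,.112,32),(.010,.110,42)]
for q in [(.018,.19,-18)]+steps:
    print(q,env.inverse_kinematics(*jl(*q)) is not None)
p,o=tcp_lip(lip_at(.12,.20),TY,-18); env.move_straight(p,o,rate=.15)
env.move_straight(*jl(.018,.20,-18),rate=.15); st()
env.move_straight(*jl(.018,.122,-14),rate=.1)
for q in steps:
    env.move_straight(*jl(*q),rate=.04); env.dwell(.3)
st()
f=env.grab_frame("top");cv2.imwrite("pics/p_top.png",f["image"]);f=env.grab_frame("side");cv2.imwrite("pics/p_side.png",f["image"])
env.dwell(.5)
env.move_straight(*jl(.03,.17,30),rate=.1)
env.move_straight(*jl(.03,.20,0),rate=.15)
f=env.grab_frame("side");cv2.imwrite("pics/p_side2.png",f["image"]); st()
E
python3 pour.py; python3 -c "
import cv2,numpy as np
a=cv2.imread('pics/p_side.png')[80:240,260:420];b=cv2.imread('pics/p_side2.png')[80:240,260:420]
cv2.imwrite('pics/m7.png',np.hstack([cv2.resize(x,(400,400),interpolation=cv2.INTER_CUBIC) for x in(a,b)]))"
```

```text
(0.018, 0.19, -18) True
(0.018, 0.117, 0) True
(0.018, 0.116, 4) True
(0.018, 0.116, 8) True
(0.018, 0.115, 14) True
(0.016, 0.114, 22) True
(0.012, 0.112, 32) True
(0.01, 0.11, 42) False
{'clock': 43.458, 'position': [0.693, -0.242, 0.234], 'tool_rot': [179.993, -17.991, 165.041], 'force': [0.651, -0.107, -1.475], 'opening': 0.203, 'finger_force': 40.0}Traceback (most recent call last):
  File "pour.py", line 11, in <module>
    env.move_straight(*jl(*q),rate=.04); env.dwell(.3)
    ~~~~~~~~~~~~~~~~~^^^^^^^^^^^^^^^^^^
workcell.Unreachable: the arm cannot follow that straight line within its joint ranges
[ WARN:0@0.011] global loadsave.cpp:275 findDecoder imread_('pics/p_side.png'): can't open/read file: check file path/integrity
Traceback (most recent call last):
TypeError: 'NoneType' object is not subscriptable
```

```bash
cat > m7.py <<'E'
from h import *
st(); print(np.round(env.read_state()["joint_positions"],1))
a=env.grab_frame("side")["image"][80:240,260:420];b=env.grab_frame("top")["image"][170:290,390:510]
cv2.imwrite('pics/m7.png',np.hstack([cv2.resize(x,(400,400),interpolation=cv2.INTER_CUBIC) for x in(a,b)]))
E
python3 m7.py
```

```text
{'clock': 48.725, 'position': [0.636, -0.227, 0.194], 'tool_rot': [179.989, 32.029, 164.991], 'force': [1.272, 0.717, -1.271], 'opening': 0.205, 'finger_force': 40.0}
[  -4.4   15.2  -29.1   22.   -15.1 -120.4]
```

View pics/m7.png

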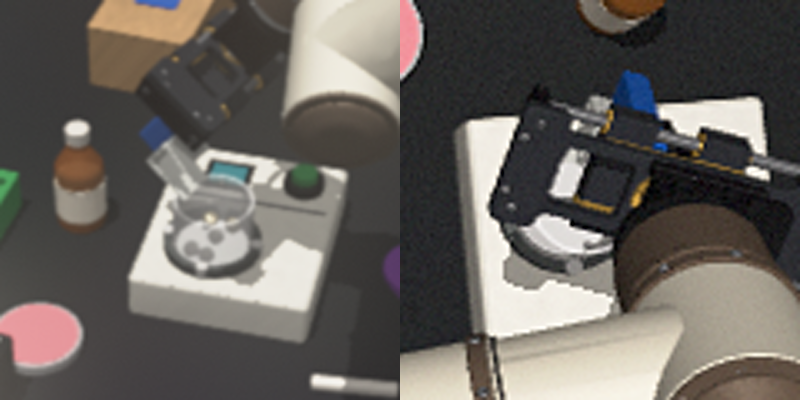

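At 32° the balls show in the jar at about (190,240), and one pale ball is at (210,215). I'll back out and verify with views into the jar.

Run:
```python
from h import *
J=np.array([.600,-.2178]); Y=-15; D=np.array([np.cos(np.radians(Y)),np.sin(np.radians(Y))])
def jl(off,z,pt): return tcp_lip([*(J+off*D),z],Y,pt)
env.move_straight(*jl(.018,.135,32),rate=.1); env.dwell(.2)
env.move_straight(*jl(.018,.18,10),rate=.1)
env.move_straight([.55,-.05,.24],[180,0,180-8],rate=.25)
t=env.grab_frame("top")["image"];s=env.grab_frame("side")["image"]
b=t[195:265,405:475];a=s[140:220,310:390]
cv2.imwrite('pics/m8.png',np.hstack([cv2.resize(x,(400,400),interpolation=cv2.INTER_CUBIC) for x in(a,b)])); cv2.imwrite('pics/top8.png',t); cv2.imwrite('pics/side8.png',s); st()
```

```text
{'clock': 51.392, 'position': [0.55, -0.051, 0.24], 'tool_rot': [-179.986, 0.006, 171.923], 'force': [0.202, -0.182, -1.885], 'opening': 0.206, 'finger_force': 39.999}
```

View pics/m8.png

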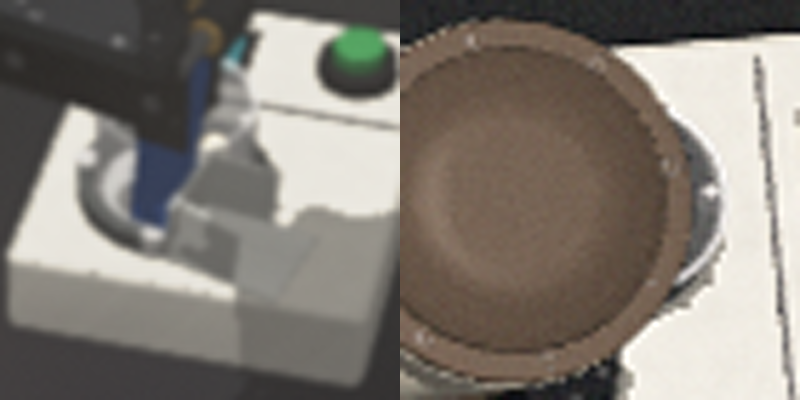

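Run:
```python
from h import *
env.goto(*tcp([.51,.360,.14],15,-3))
t=env.grab_frame("top")["image"];s=env.grab_frame("side")["image"]
L=[s[130:220,300:390],t[195:265,405:475],s[290:420,230:360],t[210:310,160:260]]
L=[cv2.resize(x,(400,300),interpolation=cv2.INTER_CUBIC) for x in L]
cv2.imwrite('pics/m9.png',np.vstack([np.hstack(L[:2]),np.hstack(L[2:])])); st()
```

```text
{'clock': 53.05, 'position': [0.544, 0.368, 0.195], 'tool_rot': [179.988, -2.964, -165.108], 'force': [-0.323, -0.864, -0.151], 'opening': 0.203, 'finger_force': 39.999}
```

View pics/m9.png

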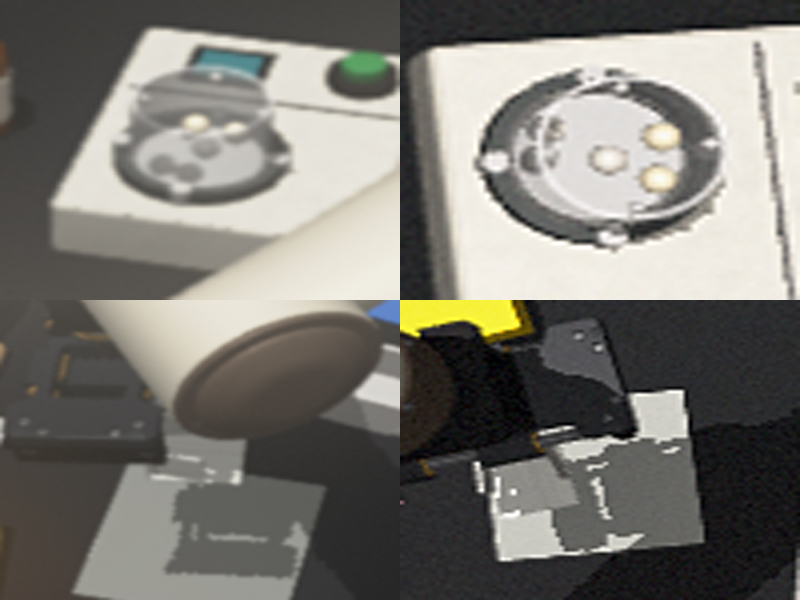

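The top view of the jar shows three lit balls at (660,135), (607,158) and (657,178), plus two shadowed shapes at (545,130) and (530,158). The scoop looks empty. I'll set it down, then check the jar with the wrist camera.

Run:
```python
from h import *
p,o=tcp([.508,.358,.02],15); env.move_straight(p,o,rate=.12)
p,o=tcp([.508,.358,-.001],15); print(env.move_straight(p,o,rate=.02,force_limit=3)); st()
env.gripper_to(1.0); env.move_straight([p[0],p[1],.2],rate=.15)
env.goto([.58,-.215,.33],[180,0,180]); w=env.grab_frame("wrist")
u,v=proj(w,[.6,-.2178,.08]).astype(int);print(u,v)
env.goto([.45,.20,.33],[180,0,180]); t=env.grab_frame("top")["image"];s=env.grab_frame("side")["image"]
print(red_circle(env.grab_frame("wrist"),.031,(.513,.029,.031)))
L=[w["image"][v-60:v+60,u-80:u+80],t[195:265,405:475],s[330:450,230:370],t[210:310,160:260]]
L=[cv2.resize(x,(400,300),interpolation=cv2.INTER_CUBIC) for x in L]; L[1]=cv2.convertScaleAbs(L[1],alpha=1.3)
cv2.imwrite('pics/m10.png',np.vstack([np.hstack(L[:2]),np.hstack(L[2:])])); st()
```

```text
True
{'clock': 54.875, 'position': [0.539, 0.366, 0.063], 'tool_rot': [-179.974, -0.002, -164.982], 'force': [0.265, 0.457, 3.798], 'opening': 0.211, 'finger_force': 40.0}
313 222
(array([0.5128, 0.0281, 0.0413]), np.float64(0.0005))
{'clock': 61.183, 'position': [0.45, 0.199, 0.33], 'tool_rot': [-179.988, -0.007, 179.915], 'force': [-0.312, -0.289, 0.722], 'opening': 1.002, 'finger_force': 0.0}
```

View pics/m10.png

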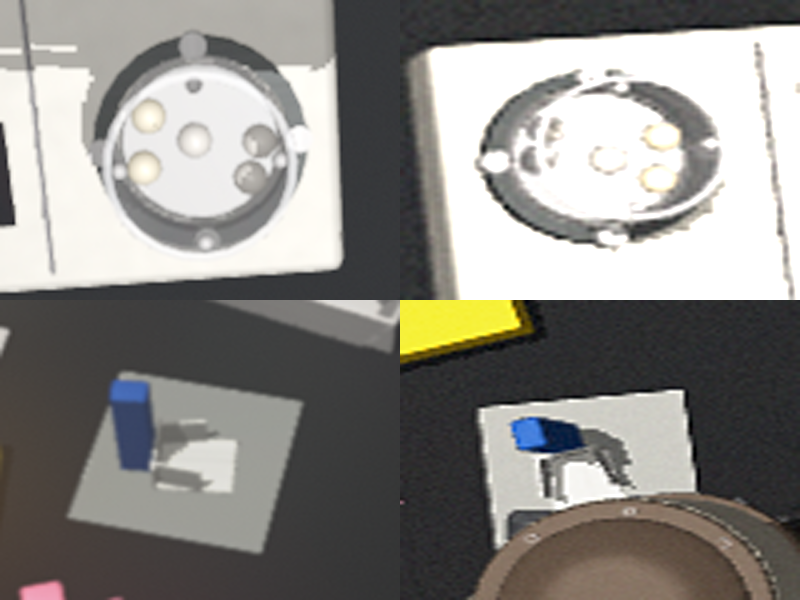

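All five balls are in the jar, three lit and two shaded in the wrist view, and the scoop stands on its mat. Next I'll put the lid back and press the button.

Run:
```python
from h import *
env.goto([.513,.0285,.15],[180,0,180]); print(red_circle(env.grab_frame("wrist"),.031,(.513,.029,.031)))
print(env.move_straight([.513,.0285,.0352],rate=.08,force_limit=6)); env.gripper_to(0,45); st()
env.move_straight([.513,.0285,.19],rate=.15); env.move_straight([.600,-.2178,.19],rate=.2); 
env.move_straight([.600,-.2178,.150],rate=.1); st()
print("press",env.move_straight([.600,-.2178,.1205],rate=.02,force_limit=18)); st()
env.gripper_to(1.0); env.move_straight([.600,-.2178,.19],rate=.15)
env.gripper_to(0); print("push",env.move_straight([.600,-.2178,.138],rate=.02,force_limit=15)); st()
env.move_straight([.600,-.2178,.24],rate=.15)
f=env.grab_frame("wrist"); print(red_circle(f,.118,(.6,-.218,.118)))
env.goto([.45,-.05,.3],[180,0,180])
w=env.grab_frame("side"); print(red_circle(w,.118,(.6,-.218,.118)))
cv2.imwrite("pics/m11.png",cv2.resize(w["image"][120:220,290:420],(780,600),interpolation=cv2.INTER_CUBIC))
f=env.grab_frame("top");print(red_circle(f,.118,(.6,-.218,.118)));st()
```

```text
(array([0.5127, 0.0273, 0.0411]), np.float64(0.0004))
False
{'clock': 64.858, 'position': [0.513, 0.029, 0.035], 'tool_rot': [179.998, 0.0, 179.998], 'force': [0.097, -0.222, 0.216], 'opening': 0.288, 'finger_force': 44.998}
{'clock': 68.05, 'position': [0.6, -0.218, 0.15], 'tool_rot': [-179.971, 0.019, -179.956], 'force': [0.177, 0.084, -0.084], 'opening': 0.286, 'finger_force': 44.998}
press False
{'clock': 69.675, 'position': [0.6, -0.218, 0.122], 'tool_rot': [-179.984, 0.01, -179.963], 'force': [-2.527, 3.139, 8.808], 'opening': 0.288, 'finger_force': 44.999}
push True
{'clock': 75.15, 'position': [0.6, -0.218, 0.144], 'tool_rot': [-179.939, -0.001, -179.936], 'force': [0.081, 1.063, 3.019], 'opening': 0.005, 'finger_force': 1.7}
(array([ 0.5994, -0.219 ,  0.0411]), np.float64(0.0003))
(array([ 0.6   , -0.2186,  0.0399]), np.float64(0.0046))
(array([ 0.5994, -0.2163,  0.0412]), np.float64(0.0006))
{'clock': 77.017, 'position': [0.451, -0.051, 0.299], 'tool_rot': [-179.97, -0.088, 179.932], 'force': [0.451, 0.66, -0.521], 'opening': 0.004, 'finger_force': 0.0}
```

View pics/m11.png

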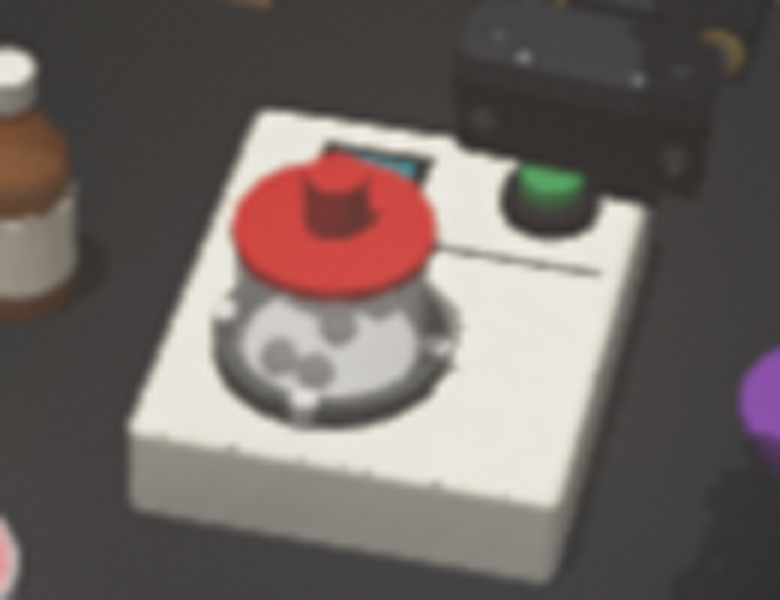

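The lid is flush, with the knob top touched at 0.144 m, which equals fully home. Next is the button.

Run:
```python
from h import *
b=[.5386,-.336]
env.goto([*b,.12],[180,0,180]); env.gripper_to(0)
print(env.move_straight([*b,.055],rate=.02,force_limit=16)); st(); env.dwell(.3); st()
env.move_straight([*b,.2],rate=.1)
env.goto([.40,.05,.35],[180,0,180])
t=env.grab_frame("top")["image"];s=env.grab_frame("side")["image"]
cv2.imwrite("pics/m12.png",np.hstack([cv2.resize(t,(400,300)),cv2.resize(s,(400,300))])); st()
```

```text
True
{'clock': 80.95, 'position': [0.539, -0.336, 0.067], 'tool_rot': [-179.961, -0.037, -179.938], 'force': [-1.007, 1.318, 4.702], 'opening': 0.003, 'finger_force': 2.344}
{'clock': 81.25, 'position': [0.539, -0.336, 0.066], 'tool_rot': [-179.967, -0.035, -179.945], 'force': [-1.96, 1.361, 6.112], 'opening': 0.002, 'finger_force': 2.858}
{'clock': 84.45, 'position': [0.4, 0.05, 0.35], 'tool_rot': [-179.963, -0.06, 179.929], 'force': [0.063, 0.686, -0.093], 'opening': 0.006, 'finger_force': 0.0}
```

View pics/m12.png

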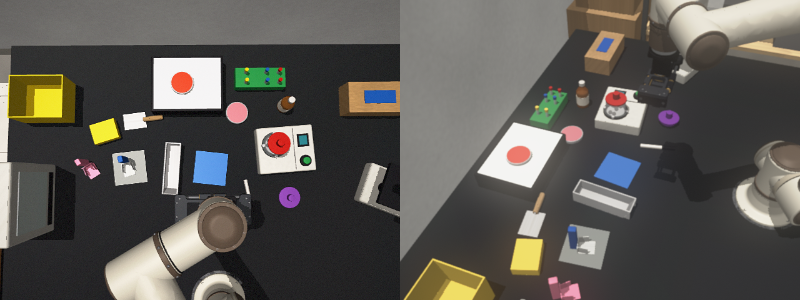

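The first press stopped on a contact spike at z = 0.066, so the button did not go all the way down. I'll press again more slowly.

Run:
```python
from h import *
b=[.5386,-.336]
env.goto([*b,.09],[180,0,180]); env.move_straight([*b,.070],rate=.03)
for z in (.067,.065,.063,.061,.0595):
    h=env.move_straight([*b,z],rate=.01,force_limit=22); s=st()
    if h or s["force"][2]>20: break
env.dwell(.3); st()
env.move_straight([*b,.2],rate=.1); st()
```

```text
{'clock': 87.483, 'position': [0.539, -0.336, 0.067], 'tool_rot': [-179.995, 0.003, -179.996], 'force': [-1.479, 2.157, 4.161], 'opening': 0.007, 'finger_force': 2.18}
{'clock': 87.833, 'position': [0.539, -0.336, 0.066], 'tool_rot': [-179.97, 0.013, -179.975], 'force': [-2.419, 3.671, 10.908], 'opening': 0.004, 'finger_force': 4.978}
{'clock': 88.183, 'position': [0.539, -0.336, 0.066], 'tool_rot': [-179.935, 0.03, -179.937], 'force': [-4.555, 5.15, 17.509], 'opening': 0.006, 'finger_force': 8.811}
{'clock': 88.533, 'position': [0.539, -0.336, 0.066], 'tool_rot': [-179.9, 0.044, -179.898], 'force': [-8.372, 7.627, 26.352], 'opening': 0.007, 'finger_force': 12.657}
{'clock': 88.833, 'position': [0.539, -0.336, 0.066], 'tool_rot': [-179.9, 0.054, -179.905], 'force': [-7.474, 8.818, 25.95], 'opening': 0.006, 'finger_force': 12.634}
{'clock': 90.375, 'position': [0.538, -0.336, 0.199], 'tool_rot': [179.96, -0.082, 179.993], 'force': [-0.296, 0.147, 0.169], 'opening': 0.006, 'finger_force': 0.0}
```

The arm met a rigid stop at z = 0.066. The shut fingers are about 30 mm across, wider than the 28 mm button, so they landed on the collar. I'll press with a single fingertip instead, with the gripper open and the other finger clear of the mill on the -y side.

Run:
```python
from h import *
def green(f,near):
    hsv=cv2.cvtColor(f["image"],cv2.COLOR_BGR2HSV).astype(int)
    m=((abs(hsv[...,0]-62)<14)&(hsv[...,1]>130)&(hsv[...,2]>50)).astype('u1')
    n,l,s,c=cv2.connectedComponentsWithStats(m); u=proj(f,near)
    i=min([i for i in range(1,n) if s[i,4]>30],key=lambda i:np.hypot(*(c[i]-u)))
    return pix2z(f,*(s[i,:2]+s[i,2:4]/2-.5),.067).round(4),s[i]
env.goto([.52,-.336,.2],[180,0,180]); f=env.grab_frame("wrist"); print(green(f,(.5386,-.336,.068)))
u,v=proj(f,[.5386,-.336,.068]).astype(int); cv2.imwrite("pics/b.png",cv2.resize(f["image"][v-50:v+50,u-60:u+60],(480,400),interpolation=cv2.INTER_CUBIC))
env.goto([.45,-.1,.3],[180,0,180]); f=env.grab_frame("top"); print(green(f,(.5386,-.336,.068)))
env.gripper_to(1.0)
```

```text
(array([ 0.5389, -0.3359,  0.067 ]), array([300, 235,  35,  36, 989], dtype=int32))
(array([ 0.5387, -0.3337,  0.067 ]), array([484, 251,  13,  11, 116], dtype=int32))
```

View pics/b.png

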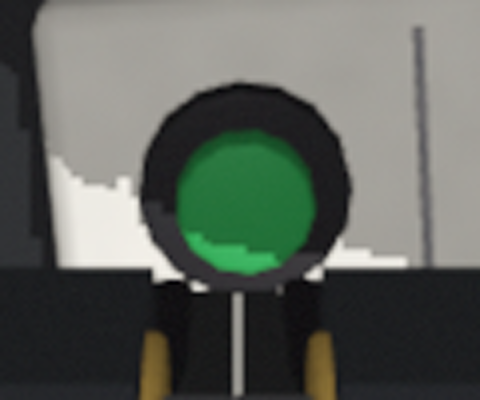

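The button at (245,200) sits in a wide black collar, so a single narrow tip is needed.

Run:
```python
from h import *
b=[.5387,-.3357-.051]
env.goto([*b,.12],[180,0,180]); env.move_straight([*b,.072],rate=.05)
s=st()
for z in (.069,.067,.065,.063,.061,.0595,.058):
    h=env.move_straight([*b,z],rate=.01,force_limit=15); s=env.read_state(); print(z,np.round(s["position"],4),np.round(s["force"],1))
    if h or abs(s["force"][2])>16: break
env.dwell(.3); st()
env.move_straight([*b,.2],rate=.1); st()
```

```text
{'clock': 95.7, 'position': [0.539, -0.387, 0.073], 'tool_rot': [-179.976, 0.03, -179.989], 'force': [-1.263, -0.151, 1.439], 'opening': 0.999, 'finger_force': 0.651}
0.069 [ 0.539  -0.3869  0.0694] [-1.  0.  3.]
0.067 [ 0.5389 -0.3869  0.0673] [-0.6  0.5  4.4]
0.065 [ 0.539  -0.3869  0.0664] [-1.7  1.1  8.8]
0.063 [ 0.5391 -0.387   0.0662] [-4.5  3.1 16.1]
{'clock': 97.5, 'position': [0.539, -0.387, 0.066], 'tool_rot': [-179.917, 0.075, -179.924], 'force': [-3.735, 2.665, 15.104], 'opening': 1.004, 'finger_force': 8.001}
{'clock': 99.017, 'position': [0.538, -0.386, 0.199], 'tool_rot': [179.952, -0.082, 179.995], 'force': [0.102, -0.256, 0.582], 'opening': 1.003, 'finger_force': 0.0}
```

The force starts at about 0.073 m and rises like a spring to about 0.0665 m, then the stop is hard. That fits the full 6 mm travel. I'll settle it by probing the collar's height and the button profile separately.

Run:
```python
from h import *
b=np.array([.5387,-.3357-.051])
def probe(c,z0,z1,dz,lim):
    env.move_straight([*c,z0],rate=.05); env.dwell(.2)
    for z in np.arange(z0,z1,-dz):
        env.move_straight([*c,z],rate=.01); s=env.read_state(); print(round(s["position"][2],4),np.round(s["force"][2],1),round(s["finger_force"],2),end=" | ")
        if s["finger_force"]>lim: break
    print(); env.move_straight([*c,.10],rate=.1)
probe(b,.078,.060,.001,7.5)
probe(b+[0,-.024],.075,.056,.0015,2)
st()
```

```text
0.078 0.6 0.0 | 0.0769 0.1 0.0 | 0.0759 -0.7 0.0 | 0.0749 -0.1 0.0 | 0.0739 0.2 0.0 | 0.0729 0.2 0.0 | 0.0723 1.9 0.71 | 0.0712 2.3 1.02 | 0.0702 3.0 1.32 | 0.0691 4.0 1.62 | 0.0682 3.8 1.9 | 0.0672 5.0 2.19 | 0.0665 6.3 2.89 | 0.0664 9.1 4.65 | 0.0663 12.6 6.4 | 0.0662 16.3 8.15 | 
0.0752 0.0 0.0 | 0.0733 -0.3 0.0 | 0.0719 -0.6 0.0 | 0.0704 0.2 0.0 | 0.0689 0.5 0.0 | 0.0674 0.9 0.0 | 0.0659 0.7 0.0 | 0.0644 1.0 0.0 | 0.0629 -0.1 0.0 | 0.0614 -1.0 0.0 | 0.0599 0.1 0.0 | 0.0584 0.2 0.0 | 0.0569 0.2 0.0 | 
{'clock': 111.8, 'position': [0.538, -0.41, 0.1], 'tool_rot': [179.972, 0.0, 179.982], 'force': [-0.166, -0.471, -0.665], 'opening': 0.996, 'finger_force': 0.0}
```

The collar is below 0.057 m. The button travels 0.0725 → 0.0665 m with its spring force ending near 5 N, so it has bottomed: the full 6 mm. After a final check of the scoop and lid I'll hand in.

Run:
```python
from h import *
env.goto([.45,-.08,.33],[180,0,180])
f=env.grab_frame("top"); print(red_circle(f,.118,(.6,-.218,.118)))
for t in("scoop","scoop_mat"): print(t,[(np.round(d["xyz"],3).tolist(),round(d["score"],2)) for d in env.search_frame(f,t)][:2])
s=env.grab_frame("side")["image"];t=f["image"]
L=[cv2.resize(x,(400,400),interpolation=cv2.INTER_CUBIC) for x in(s[130:230,290:390],t[220:320,155:255])]
cv2.imwrite("pics/m13.png",np.hstack(L))
```

```text
(array([ 0.5994, -0.2163,  0.0411]), np.float64(0.0005))
scoop [([0.519, 0.361, 0.005], 0.6), ([0.515, 0.516, 0.006], 0.59)]
scoop_mat [([0.571, -0.274, 0.044], 0.64), ([0.512, 0.342, 0.003], 0.62)]
```

View pics/m13.png

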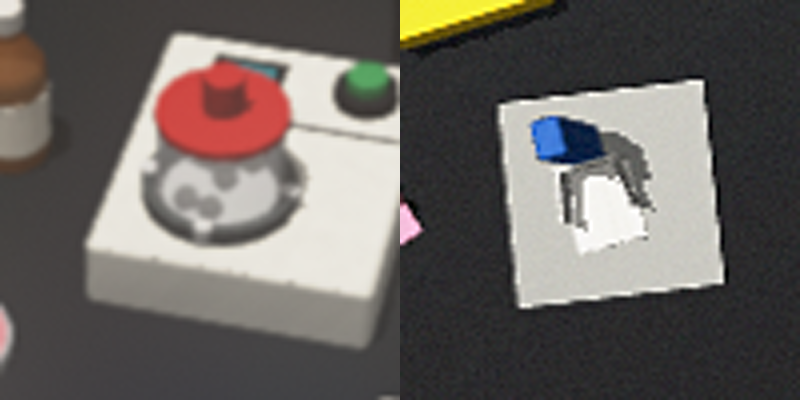

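The lid sits flush on the jar at (222,115), and the scoop stands within its mat at (600,190). Handing in.

```bash
python3 -c "
from h import *
print(env.close_job())"
```

```text
the job is handed in; nothing more can be done
None
```

The job is handed in: all five balls are in the jar, the lid is fully home, the start button was pressed its full 6 mm, and the scoop stands back on its mat with the other things left alone; the button took several presses because I first misread its hard stop.

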